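# Slide a label plate out over the end of the ledge

## Task

Push the thin aluminium label plate along the steel ledge, towards the end where the open grey tray stands, until about a third of its length sticks straight out over that end, so that the next person can take it by its edge. Only push it with the fingers: do not lift it or let it tip or fall, leave it lying flat on the ledge, and do not disturb the tray, the jar, the tape roll or the screwdriver.

Things in the scene. Friction and masses are not known exactly. Their poses are not given: they have to be found in the camera images.
- ledge: fixed dark steel ledge: flat deck 320 mm long (its own y axis), 140 mm deep (x), deck top 60 mm above the table, both ends open, on two feet. A lip 8 mm thick rises 10 mm above the deck along the whole +x (far) long side; the other sides have no rim. Origin on the table under the middle of the deck, z up. The ends are at y = -160 and y = +160 mm.
- plate: loose thin bare aluminium plate lying flat on the deck, 150 mm long (its own y axis), 100 mm wide (x), 5 mm thick, four dark rivet holes near the corners, about 0.2 kg (varies); too wide to grip. Slides with ordinary friction. Origin at the centre of its underside, z up; its long axis starts within about 17 degrees of the ledge's.
- tray: loose open grey plastic tray, 150 (its own x) x 110 (y) x 35 mm high, empty, on the table beyond one end of the ledge: it marks the end over which the plate must stick out. Origin at the centre of its underside. Must not be moved.
- jar: closed jar, 64 mm diameter, 85 mm high, standing on the table beyond the other end of the ledge. Origin at the centre of its underside. Must not be moved.
- tape_roll: cardboard-brown roll of tape lying flat on the table beyond the ledge's lip, 90 mm outside diameter, 45 mm high. Origin at the centre of its underside. Must not be moved.
- screwdriver: screwdriver lying on the table beyond the ledge's lip, 200 mm long (roughly along the ledge), 26 mm high. Origin on the table under its middle. Must not be moved.

How it is judged:
By the outcome, as a careful person would: the job done as asked, in the order asked, and still so for the second after the job is handed in, with the robot touching nothing.
It also fails if it takes over 40 s, if anything falls off the work surface, if the arm or the gripper's body presses on something with over 40 N, if the wrist force passes 120 N, or if a joint passes its speed limit or range.

## Robot

A 6-joint arm with a two-finger parallel gripper is mounted at the origin on the work surface. World frame = base frame: x ahead of the robot, y to its left, z up, the work surface at z = 0. Lengths are in m, angles in rad, forces in N, time in s.
With the tool pointing down it reaches from about 0.35 to 0.775 m from the base axis. Payload 5.5 kg.
Tool frame: the origin (TCP) lies at the very end of the fingers, on their centre line; the grasp point (between the pads) lies 19 mm behind it; z points along the fingers, y is the line along which they close (so a half turn about z gives the same grasp; the last joint's range is limited). The gripper opens to 85 mm and grips with 20 to 120 N. Pads are 22 mm wide; open, the fingers measure 114 mm over their backs; the gripper's body (76 mm by 85 mm) begins 54 mm behind the grasp point. The pads swing forward as they close: fully open they stand 13 mm farther back than shut.
Start: joints at [-1.455, 0.313, 0.046, 1.304, 0, 1.431], TCP at [0.145, -0.556, 0.231] pointing down, gripper open.
Joint ranges: [-2.76, 2.76], [-0.86, 1.69], [-1.03, 1.26], [-2.2, 2.34], [-1.47, 1.5], [-3.14, 3.14]. Speed limits (rad/s): [2.57, 2.57, 3.14, 3.14, 3.14, 3.14].

## Interface

Orientations are given as a unit quaternion [w, x, y, z].
In Python, from workcell import env, cams, ticket, spotter gives the robot as it stands.
- The arm moves only by the tool jog_arm, never from a script. Its argument "increments" is a list that holds one entry, the list of rows, each a list of 7 numbers: the shift along the tool's x, y, z in units of 0.25 m (1.0 is 0.25 m), then the turn, a rotation vector about the tool's x, y, z in units of 180 degrees (1.0 is 180 degrees), then the closure in counts, from 0 (fully open) to 255 (shut). A call has 1 to 20 rows; each row shifts and turns the commanded pose from where the row before left it, along the tool's axes as they then stand; what a row does not reach is not made up. A row lasts 1/10 s, in which the tool goes at most 50 mm and 8.59 degrees, less where a joint would pass 70% of its speed; a pose out of reach is approached as far as the arm can. A call with a number of a shift or a turn outside -1 to 1 is refused whole. A call with a gripper value outside its range is refused whole. The fingers move at their own pace and stop on an object; "force" is the grip in N (left out, the last holds). Time passes only in rows, so rows that do not move let the fingers close. It gives the time, the measured TCP pose, the force, the opening and the grip force at its end, in the units of the state.
- env.get_state(): the state, without advancing time (a new reading comes with each control period).
- cams.read_camera(name): name is "scene" or "top" or "wrist"; returns a dict with "pixels" (400x640x3 uint8, red, green, blue), "fx", "fy", "cx", "cy" (pixels), "xyz" and "attitude" of the camera in the world; the wrist camera has in their place "mount" (4x4, takes a point from camera to tool coordinates, whose origin is the TCP and whose axes are the flange's). Camera axes: x right, y down, z forward; pixel columns grow to the right and rows downward; lengths in m; the calibration is good to about 2 mm. A picture is of the moment at which its call begins: read the wrist's pose just before it. There is no depth.
- ticket.hand_in(): hands the job in; it is judged then, once.
Trained networks look in the newest picture that a camera, given by its name, has taken for a name from the list of things; names that differ only in an ending like _2 or _b are one class to them, and where a whole thing is asked for, a point or a joint stands for the part that bears it (a point fixed in the world has none). Each returns a list of dicts, best first, with "conf" (0 to 1); they miss things now and then, are a little off and sometimes report something else, mostly with a low value. They report only what shows in the picture. A call takes as long as a camera call.
- spotter.find_in(target, camera): "uv" ([column, row] in pixels, amid what is visible of it).
- spotter.cut_out(target, camera): "region" (400x640 bool, what is visible of it) and "uv" ([column, row] in pixels, amid what is visible of it).
- spotter.landmark_of(target, camera): "uv" ([column, row] in pixels: a listed point, or the origin of a listed thing).
The state is a dict: "clock": time; "joint_pos": joint angles; "qvel": joint speeds; "tau": joint torques, N m; "tcp_pos": TCP position; "orientation": TCP orientation; "wrist_force": force on the tool from outside, world axes, zero at the start; "ft_torque": the same for the moment, N m; "finger_gap": finger opening in m; "grip_force": force on a finger pad.
Only numpy, scipy, OpenCV 4.12 (cv2) and the standard library are available. Lean on these libraries where they do the work, as an engineer would, in place of code of your own. Each camera call takes 0.05 s, during which the arm holds its last target. There are 200 camera calls.

## Working session

There is one attempt and no reset: what is moved stays moved. The work goes in short steps, Python scripts to look and compute and a tool call to move; the robot and the scene stay as the last step left them, time stands still between calls to the robot, and variables do not carry over. Pictures are saved under pics/ and viewed, at most 10 in all, crops included, and the job is handed in when it is done.

Besides the shell and the picture viewer there is one more tool, called as name([rows], argument=value, ...), one row to a line, values as JSON. jog_arm: Moves the arm, as the interface text tells. Shifts and turns lie within -1 to 1; 1 stands for 0.25 m of shift or 180 degrees of turn. Its arguments: {"type":"object","properties":{"increments":{"type":"array"},"force":{"type":"number"}},"required":["increments"]}

```bash
mkdir -p pics
cat > h.py <<'E'
import numpy as np, cv2
from scipy.spatial.transform import Rotation as R
from workcell import env, cams, ticket, spotter
def rot(a):
    a=np.array(a,float)
    return a if a.shape==(3,3) else R.from_quat(a[[1,2,3,0]]).as_matrix()
def cam(name):
    s=env.get_state(); c=cams.read_camera(name)
    if 'mount' in c:
        M=np.array(c['mount']); T=rot(s['orientation'])
        c['R']=T@M[:3,:3]; c['t']=T@M[:3,3]+np.array(s['tcp_pos'])
    else: c['R']=rot(c['attitude']); c['t']=np.array(c['xyz'])
    return c
def px2w(c,uv,z):
    uv=np.atleast_2d(uv).astype(float)
    d=np.c_[(uv[:,0]-c['cx'])/c['fx'],(uv[:,1]-c['cy'])/c['fy'],np.ones(len(uv))]@c['R'].T
    return c['t']+d*((z-c['t'][2])/d[:,2])[:,None]
def save(c,f): cv2.imwrite('pics/'+f,c['pixels'][:,:,::-1])
E
python3 - <<'E'
from h import *
np.set_printoptions(precision=4,suppress=True)
Z=dict(ledge=.06,plate=.065,tray=.0,jar=.085,tape_roll=.045,screwdriver=.013)
for n in ['top','scene']:
    c=cam(n); save(c,n+'0.png'); print(n,c['t'],c['R'].tolist())
    for k,z in Z.items():
        r=spotter.cut_out(k,n)
        if not r: print(k,None); continue
        m=r[0]['region'].astype(np.uint8)
        cs=max(cv2.findContours(m,0,1)[0],key=cv2.contourArea)
        b=cv2.boxPoints(cv2.minAreaRect(cs))
        print(k,r[0]['conf'],r[0]['uv'],px2w(c,r[0]['uv'],z)[0,:2],'box',px2w(c,b,z)[:,:2].tolist() if n=='top' else '')
print(env.get_state())
E
```

```text
top [0.471 0.045 1.107] [[0.02419057562673356, -0.9863110387120283, 0.16311146791579928], [-0.9994983421568172, -0.027197721601128308, -0.01622799942942417], [0.020442115267778838, -0.16263707712113817, -0.9864741765849077]]
ledge 0.64 [331.4, 233.5] [0.567  0.0057] box [[0.49732243343393534, 0.23169222492040709], [0.638803598079487, 0.22240052906114022], [0.6077477844997266, -0.10199625718635888], [0.46692298227794116, -0.08557505522258627]]
plate 0.97 [294.9, 245.5] [0.5374 0.0875] box [[0.5832466678735997, 0.16456254782260302], [0.6078848451361571, 0.015861336321312813], [0.5085277896180392, 3.545114430512225e-05], [0.48486039113286944, 0.14658845149666377]]
tray 0.96 [171.7, 237.3] [0.5535 0.3842] box [[0.4929086437483346, 0.4580363409603366], [0.6462849024081448, 0.4220869970464125], [0.6108381308257985, 0.3019721495732298], [0.4587887254583705, 0.34055054121487743]]
jar 0.92 [428.7, 246.3] [ 0.5419 -0.21  ] box [[0.5660564364241873, -0.17298353272979905], [0.5679769700655698, -0.2468724182801254], [0.5082221456544441, -0.24572447521260954], [0.5064068282933476, -0.1725376338741
[... 776 characters left out ...]
9] box 
tray 0.79 [435.0, 171.0] [0.5424 0.3816] box 
jar 0.67 [231.7, 171.3] [ 0.5764 -0.2037] box 
tape_roll 0.78 [366.2, 223.3] [0.7451 0.1398] box 
screwdriver 0.79 [258.1, 224.7] [ 0.7062 -0.1395] box 
{'clock': 0.7, 'joint_pos': array([-1.4546,  0.3132,  0.0461,  1.3036,  0.    ,  1.4312]), 'qvel': array([ 0.0006,  0.0017, -0.0003,  0.0015, -0.0001,  0.0008]), 'tau': array([  0.0017, -48.0294,  29.8744,  -0.0001,   0.0001,   0.    ]), 'tcp_pos': array([ 0.1455, -0.5564,  0.2314]), 'orientation': array([0.0001, 0.9918, 0.1275, 0.    ]), 'wrist_force': array([-0.0599, -0.5267, -0.7268]), 'ft_torque': array([ 0.002 ,  0.0083, -0.0125]), 'grip_force': 0.0, 'finger_gap': 0.0855663800699647}
```

Run:
```python
import cv2
i=cv2.imread('pics/top0.png')[100:340,120:480]
cv2.imwrite('pics/top0c.png',cv2.resize(i,None,fx=2.2,fy=2.2,interpolation=2))
```

```text
(no output)
```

View pics/top0c.png

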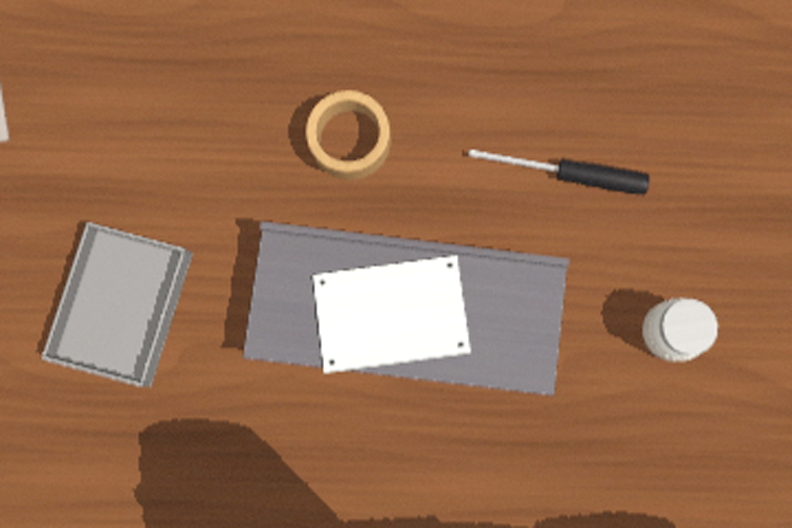

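The crop shows the tray left (+y end) and the jar right. The plate is yawed about 15° from the ledge, with corners at about crop px (313,274), (457,256), (470,352), (325,373). The ledge's near edge runs from crop px (243,357) to (554,394).

```bash
cat >> h.py <<'E'
def plate(n='top'):
    c=cam(n); m=spotter.cut_out('plate',n)[0]['region'].astype(np.uint8)
    cs=max(cv2.findContours(m,0,1)[0],key=cv2.contourArea)[:,0]
    w=px2w(c,cs,.065)[:,:2]
    (cx,cy),sz,_=r=cv2.minAreaRect((w*1000).astype(np.float32))
    b=cv2.boxPoints(r); e=max([b[1]-b[0],b[2]-b[1]],key=np.linalg.norm); e=e*np.sign(e[1])
    return c,np.array([cx,cy])/1000,sz,np.degrees(np.arctan2(-e[0],e[1])),b
E
python3 - <<'E'
from h import *
np.set_printoptions(precision=4,suppress=True)
c,p,sz,a,b=plate(); print(p,sz,a)
u=lambda q:np.array(q)/2.2+[120,100]
n=px2w(c,u([(243,357),(554,394)]),.06)[:,:2]; f=px2w(c,u([(262,222),(568,259)]),.07)[:,:2]
print(n,f)
for q in(n,f): d=q[0]-q[1]; print(np.linalg.norm(d),np.degrees(np.arctan2(-d[0],d[1])))
L=(n.mean(0)+f.mean(0))/2
d=(n[0]-n[1])+(f[0]-f[1]); al=np.arctan2(-d[0],d[1]); print('ledge',L,np.degrees(al))
ex=np.array([np.cos(al),np.sin(al)]);ey=np.array([-np.sin(al),np.cos(al)])
g=lambda P:((P-L)@ex,(P-L)@ey)
print('plate in ledge',g(p)); print(np.array([g(q/1000) for q in b]))
E
```

```text
[0.5458 0.0825] (99.51976776123047, 148.40675354003906) 8.714063
[[ 0.4965  0.2307]
 [ 0.467  -0.0871]] [[ 0.6347  0.2172]
 [ 0.6047 -0.0994]]
0.31919493664417886 -5.306933800817363
0.3180394573151357 -5.409487946548627
ledge [0.5507 0.0654] -5.358117894374078
plate in ledge (np.float64(-0.006532037387883383), np.float64(0.016600737469472833))
[[-0.0728  0.0765]
 [-0.0368 -0.0675]
 [ 0.0598 -0.0433]
 [ 0.0237  0.1007]]
```

jog_arm([
  [[0.1017, -0.0815, 0, 0, 0, 0, 105], [0.1017, -0.0815, 0, 0, 0, 0, 105], [0.1017, -0.0815, 0, 0, 0, 0, 105], [0.1017, -0.0815, 0, 0, 0, 0, 105], [0.1017, -0.0815, 0, 0, 0, 0, 105], [0.1017, -0.0815, 0, 0, 0, 0, 105], [0.1017, -0.0815, 0, 0, 0, 0, 105], [0.1017, -0.0815, 0, 0, 0, 0, 105], [0.1017, -0.0815, 0, 0, 0, 0, 105], [0.1017, -0.0815, 0, 0, 0, 0, 105], [0.1017, -0.0815, 0, 0, 0, 0, 105], [0.1017, -0.0815, 0, 0, 0, 0, 105], [0.1017, -0.0815, 0, 0, 0, 0, 105], [0.1017, -0.0815, 0, 0, 0, 0, 105], [0.1017, -0.0815, 0, 0, 0, 0, 105], [0.1017, -0.0815, 0, 0, 0, 0, 105], [0.1017, -0.0815, 0, 0, 0, 0, 105], [0.1017, -0.0815, 0, 0, 0, 0, 105], [0.1017, -0.0815, 0, 0, 0, 0, 105], [0.1017, -0.0815, 0, 0, 0, 0, 105]],
])

```text
clock: 2.8
tcp_pos: [0.5351, -0.0322, 0.2314]
orientation: [0.0, 0.992, 0.128, 0.0]
wrist_force: [0.5, -0.9, 0.1]
finger_gap: 0.0504
grip_force: 0.0
```

jog_arm([
  [[0, 0, 0, 0, 0, -0.0389, 105], [0, 0, 0, 0, 0, -0.0389, 105], [0, 0, 0, 0, 0, -0.0389, 105], [0, 0, 0, 0, 0, -0.0389, 105], [0, 0, 0, 0, 0, -0.0389, 105], [0, 0, 0, 0, 0, -0.0389, 105], [0, 0, 0, 0, 0, -0.0389, 105], [0, 0, 0, 0, 0, -0.0389, 105], [0, 0, 0, 0, 0, -0.0389, 105], [0, 0, 0, 0, 0, -0.0389, 105], [0, 0, 0, 0, 0, 0, 105]],
])

```text
clock: 3.9
tcp_pos: [0.5343, -0.0335, 0.2314]
orientation: [0.0, 0.739, 0.674, -0.0]
wrist_force: [-0.2, -0.7, -0.4]
finger_gap: 0.0504
grip_force: 0.0
```

jog_arm([
  [[0, 0, 0.08, 0, 0, 0, 105], [0, 0, 0.08, 0, 0, 0, 105], [0, 0, 0.08, 0, 0, 0, 105], [0, 0, 0.08, 0, 0, 0, 105], [0, 0, 0.08, 0, 0, 0, 105], [0, 0, 0.08, 0, 0, 0, 105], [0, 0, 0.08, 0, 0, 0, 105], [0, 0, 0.08, 0, 0, 0, 105], [0, 0, 0.02, 0, 0, 0, 105], [0, 0, 0.012, 0, 0, 0, 105], [0, 0, 0, 0, 0, 0, 105]],
])

```text
clock: 5.0
tcp_pos: [0.5347, -0.0335, 0.0637]
orientation: [0.0, 0.74, 0.673, 0.0]
wrist_force: [-0.0, -0.1, 0.6]
finger_gap: 0.0502
grip_force: 0.0
```

jog_arm([
  [[0, 0, 0.004, 0, 0, 0, 105], [0, 0, 0.004, 0, 0, 0, 105], [0, 0, 0, 0, 0, 0, 105]],
])

```text
clock: 5.3
tcp_pos: [0.5347, -0.0335, 0.0618]
orientation: [0.0, 0.739, 0.673, 0.0]
wrist_force: [-0.4, -1.0, -0.4]
finger_gap: 0.0501
grip_force: 0.0
```

Run:
```python
from h import *
c=cam('wrist'); save(c,'w1.png'); c=cam('scene'); i=c['pixels'][90:250,190:450,::-1]
cv2.imwrite('pics/s1.png',cv2.resize(i,None,fx=3,fy=3,interpolation=2))
```

```text
(no output)
```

View pics/s1.png

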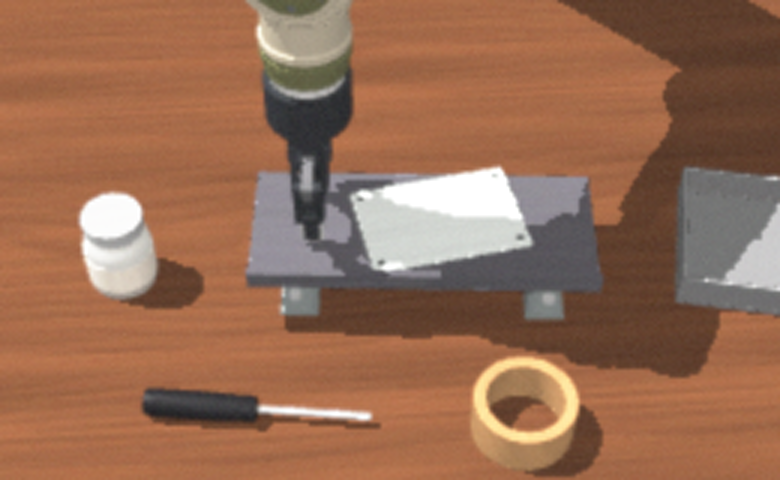

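The fingers stand on the deck at about crop px (312,232), behind the plate and clear of the lip. The probe downward continues in 1 mm steps.

jog_arm([
  [[0, 0, 0.004, 0, 0, 0, 105], [0, 0, 0.004, 0, 0, 0, 105], [0, 0, 0, 0, 0, 0, 105]],
])

```text
clock: 5.7
tcp_pos: [0.5342, -0.0334, 0.0591]
orientation: [-0.0, 0.739, 0.673, -0.0]
wrist_force: [-0.2, 0.1, -0.3]
finger_gap: 0.0501
grip_force: 0.0
```

jog_arm([
  [[0, 0, 0.004, 0, 0, 0, 105], [0, 0, 0, 0, 0, 0, 105]],
])

```text
clock: 5.9
tcp_pos: [0.5342, -0.0334, 0.0581]
orientation: [-0.0, 0.739, 0.674, -0.0]
wrist_force: [0.1, 0.8, -0.1]
finger_gap: 0.0501
grip_force: 0.0
```

jog_arm([
  [[0, 0, 0.004, 0, 0, 0, 105], [0, 0, 0, 0, 0, 0, 105]],
])

```text
clock: 6.1
tcp_pos: [0.5342, -0.0334, 0.0571]
orientation: [-0.0, 0.739, 0.674, -0.0]
wrist_force: [0.5, -0.1, 0.3]
finger_gap: 0.05
grip_force: 0.0
```

jog_arm([
  [[0, 0, 0.004, 0, 0, 0, 105], [0, 0, 0, 0, 0, 0, 105]],
])

```text
clock: 6.3
tcp_pos: [0.5344, -0.0334, 0.057]
orientation: [0.0, 0.739, 0.674, 0.0]
wrist_force: [-1.9, 0.6, 6.3]
finger_gap: 0.0502
grip_force: 2.7
```

jog_arm([
  [[0, 0, 0.003, 0, 0, 0, 105], [0, 0, 0, 0, 0, 0, 105]],
])

```text
clock: 6.5
tcp_pos: [0.5344, -0.0335, 0.0569]
orientation: [0.0, 0.739, 0.674, 0.0]
wrist_force: [-3.5, 0.8, 10.9]
finger_gap: 0.0506
grip_force: 5.5
```

jog_arm([
  [[0, 0, 0.002, 0, 0, 0, 105], [0, 0, 0, 0, 0, 0, 105]],
])

```text
clock: 6.7
tcp_pos: [0.5344, -0.0335, 0.0569]
orientation: [0.001, 0.739, 0.674, 0.0]
wrist_force: [-4.3, -0.1, 15.2]
finger_gap: 0.0502
grip_force: 7.3
```

jog_arm([
  [[0, 0, -0.015, 0, 0, 0, 105], [0, 0, 0, 0, 0, 0, 105]],
])

```text
clock: 6.9
tcp_pos: [0.5348, -0.0336, 0.0594]
orientation: [0.001, 0.739, 0.674, 0.0]
wrist_force: [0.4, -0.3, 0.3]
finger_gap: 0.0502
grip_force: 0.0
```

jog_arm([
  [[0.02, 0, 0, 0, 0, 0, 105], [0.02, 0, 0, 0, 0, 0, 105], [0.02, 0, 0, 0, 0, 0, 105], [0.02, 0, 0, 0, 0, 0, 105], [0.02, 0, 0, 0, 0, 0, 105], [0.02, 0, 0, 0, 0, 0, 105], [0.02, 0, 0, 0, 0, 0, 105], [0.02, 0, 0, 0, 0, 0, 105], [0.02, 0, 0, 0, 0, 0, 105], [0.02, 0, 0, 0, 0, 0, 105], [0.02, 0, 0, 0, 0, 0, 105], [0.02, 0, 0, 0, 0, 0, 105], [0, 0, 0, 0, 0, 0, 105]],
])

```text
clock: 8.2
tcp_pos: [0.54, 0.027, 0.0588]
orientation: [-0.0, 0.739, 0.674, 0.0]
wrist_force: [-0.5, 0.2, -0.8]
finger_gap: 0.0503
grip_force: 0.0
```

```bash
cat >> h.py <<'E'
L=np.array([.5507,.0654]); al=np.radians(-5.36)
ex=np.array([np.cos(al),np.sin(al)]);ey=np.array([-np.sin(al),np.cos(al)])
g=lambda P:np.round([1000*(P-L)@ex,1000*(P-L)@ey],1)
E
python3 - <<'E'
from h import *
c,p,sz,a,b=plate(); print(p,sz,'rel',a+5.36,g(p)); print(np.array([g(q/1000) for q in b])); s=env.get_state(); print(g(s['tcp_pos'][:2]),s['wrist_force'],s['tcp_pos'])
cv2.imwrite('pics/t2.png',cv2.resize(c['pixels'][100:340,120:480,::-1],None,fx=2.2,fy=2.2,interpolation=2))
E
```

```text
[0.55878912 0.14730972] (101.66637420654297, 91.4267578125) rel -83.20902 [ 0.4 82.3]
[[-55.5 121.7]
 [-44.7  30.9]
 [ 56.3  42.9]
 [ 45.5 133.7]]
[ -6.9 -39.7] [-0.14307646 -1.22013187 -0.12456903] [0.54009642 0.02652611 0.0588811 ]
```

View pics/t2.png

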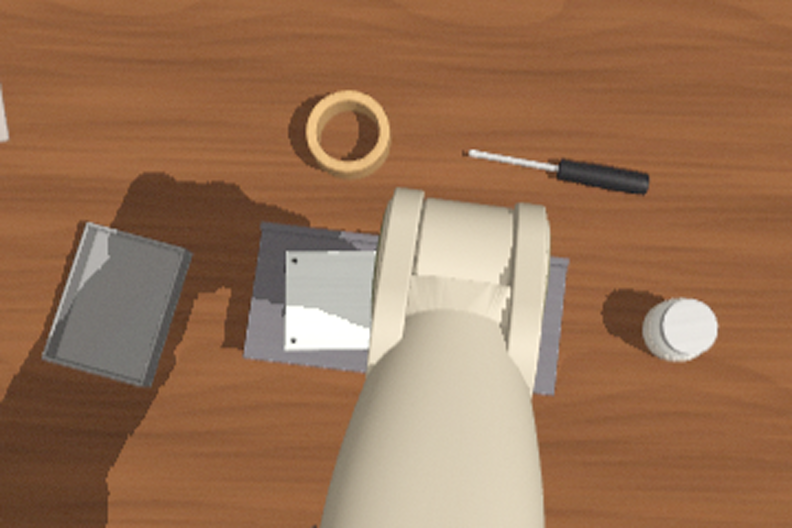

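The top view shows the plate sliding towards the tray end: leading edge at crop px x≈285, about half of the yaw gone, arm hiding its rear. I keep pushing.

jog_arm([
  [[0.02, 0, 0, 0, 0, 0, 105], [0.02, 0, 0, 0, 0, 0, 105], [0.02, 0, 0, 0, 0, 0, 105], [0.02, 0, 0, 0, 0, 0, 105], [0.02, 0, 0, 0, 0, 0, 105], [0.02, 0, 0, 0, 0, 0, 105], [0.02, 0, 0, 0, 0, 0, 105], [0.02, 0, 0, 0, 0, 0, 105], [0.02, 0, 0, 0, 0, 0, 105], [0.02, 0, 0, 0, 0, 0, 105], [0.02, 0, 0, 0, 0, 0, 105], [0.02, 0, 0, 0, 0, 0, 105], [0.02, 0, 0, 0, 0, 0, 105], [0.02, 0, 0, 0, 0, 0, 105], [0, 0, 0, 0, 0, 0, 105]],
])

```text
clock: 9.8
tcp_pos: [0.5466, 0.0968, 0.0588]
orientation: [-0.0, 0.739, 0.674, 0.0]
wrist_force: [0.3, 0.2, 0.1]
finger_gap: 0.0499
grip_force: 0.0
```

Run:
```python
from h import *
for n in['top','scene']:
    c,p,sz,a,b=plate(n); print(n,sz); print(np.array([g(q/1000) for q in b]))
    cv2.imwrite('pics/%s3.png'%n,cv2.resize(c['pixels'][(100 if n=='top' else 80):(340 if n=='top' else 260),(120 if n=='top' else 190):480,::-1],None,fx=2.2,fy=2.2,interpolation=2))
s=env.get_state(); print(g(s['tcp_pos'][:2]),s['wrist_force'],s['tcp_pos'])
```

```text
top (32.95998001098633, 100.20435333251953)
[[-36.  157.7]
 [ 64.  164.1]
 [ 61.9 197. ]
 [-38.1 190.6]]
scene (149.47634887695312, 101.6156234741211)
[[-40.5  46.7]
 [ 61.1  42.2]
 [ 67.6 191.6]
 [-33.9 196. ]]
[-7.  30.1] [-0.22873737  0.19639612 -0.46343758] [0.54658943 0.09601926 0.05887555]
```

View pics/scene3.png

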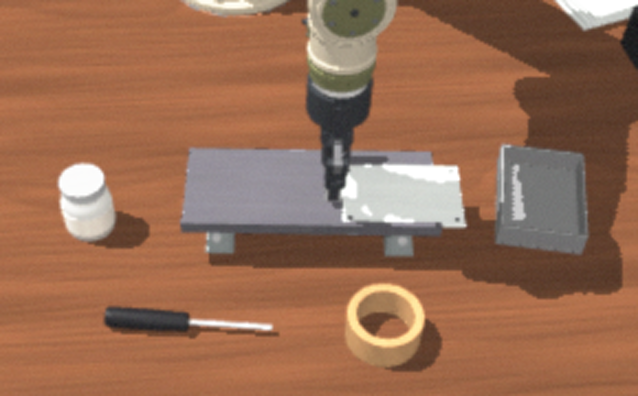

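The plate is nearly aligned against the lip: leading edge about +194 mm, target about +210. I back off, recentre the fingers on the plate, then push 16 mm more.

jog_arm([
  [[-0.02, 0, 0, 0, 0, 0, 105], [0, -0.03, 0, 0, 0, 0, 105], [0, -0.03, 0, 0, 0, 0, 105], [0.01, 0, 0, 0, 0, 0, 105], [0.01, 0, 0, 0, 0, 0, 105], [0.01, 0, 0, 0, 0, 0, 105], [0.01, 0, 0, 0, 0, 0, 105], [0.01, 0, 0, 0, 0, 0, 105], [0.01, 0, 0, 0, 0, 0, 105], [0.01, 0, 0, 0, 0, 0, 105], [0.014, 0, 0, 0, 0, 0, 105], [0, 0, 0, 0, 0, 0, 105]],
])

```text
clock: 11.2
tcp_pos: [0.5331, 0.1139, 0.0588]
orientation: [-0.0, 0.739, 0.674, 0.0]
wrist_force: [0.2, 0.0, 0.7]
finger_gap: 0.0504
grip_force: 0.1
```

Run:
```python
from h import *
s=env.get_state(); print(g(s['tcp_pos'][:2]),s['wrist_force'],s['tcp_pos'])
for n in['top','scene']:
    c,p,sz,a,b=plate(n); print(n,sz); print(np.array([g(q/1000) for q in b]))
```

```text
[-22.1  46.6] [0.17285933 0.0218697  0.66083852] [0.53306246 0.11387371 0.05876903]
top (14.619661331176758, 98.92185974121094)
[[-35.9 191.3]
 [ 63.1 192.8]
 [ 62.8 207.4]
 [-36.1 206. ]]
scene (147.1486358642578, 100.70475769042969)
[[-31.8  58.1]
 [ 68.9  60. ]
 [ 66.1 207.1]
 [-34.6 205.2]]
```

I recentred the wrong way (tool +y is the far side), but the plate stayed straight. I retreat for an unobstructed look.

jog_arm([
  [[-0.04, 0, 0, 0, 0, 0, 105], [-0.04, 0, 0, 0, 0, 0, 105], [0, 0, -0.1, 0, 0, 0, 105], [0, 0, -0.1, 0, 0, 0, 105], [-0.1, 0, -0.1, 0, 0, 0, 105], [-0.15, 0, -0.1, 0, 0, 0, 105], [-0.15, 0, 0, 0, 0, 0, 105], [-0.15, 0, 0, 0, 0, 0, 105], [-0.15, 0, 0, 0, 0, 0, 105], [-0.1, 0, 0, 0, 0, 0, 105], [0, 0, 0, 0, 0, 0, 105]],
])

```text
clock: 12.5
tcp_pos: [0.512, -0.1095, 0.1588]
orientation: [0.001, 0.741, 0.672, -0.0]
wrist_force: [-0.5, 0.1, -0.3]
finger_gap: 0.0502
grip_force: 0.0
```

Run:
```python
from h import *
s=env.get_state(); print(g(s['tcp_pos'][:2]),s['tcp_pos'])
for n in['top','scene']:
    c,p,sz,a,b=plate(n); print(n,sz,a+5.36,g(p)); print(np.array([g(q/1000) for q in b]))
    if n=='top': cv2.imwrite('pics/top5.png',cv2.resize(c['pixels'][100:340,120:480,::-1],None,fx=2.2,fy=2.2,interpolation=2))
```

```text
[ -22.2 -177.8] [ 0.51201793 -0.10952116  0.1588161 ]
top (149.69895935058594, 102.14978790283203) -0.24909592 [ 14.4 131.1]
[[-37.   56.5]
 [ 65.1  56. ]
 [ 65.8 205.7]
 [-36.4 206.2]]
scene (149.49586486816406, 102.0700454711914) -1.8469367 [ 14.3 133.1]
[[-39.1  60. ]
 [ 62.9  56.7]
 [ 67.7 206.1]
 [-34.3 209.4]]
```

View pics/top5.png

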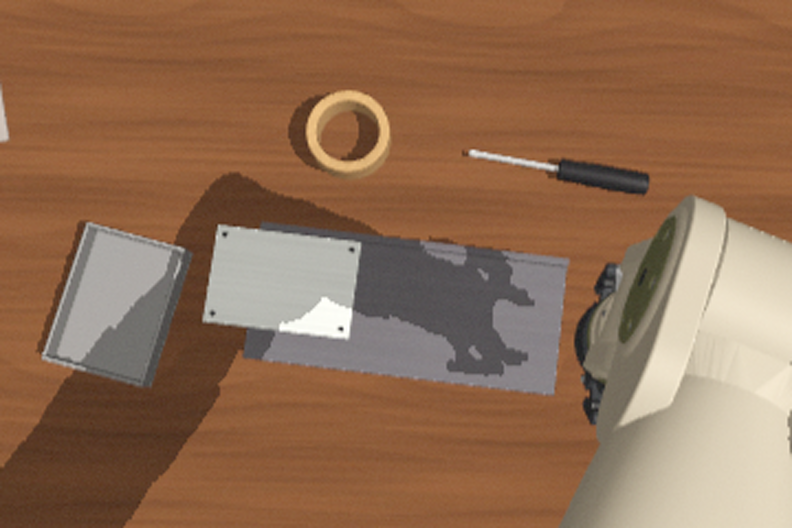

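The plate lies straight (under 1° by the top camera, beside the lip) with its leading edge at about +206 mm. It sticks out about 46 mm (31%). Tray, jar, tape roll and screwdriver are where they were, and the gripper is clear.

```bash
python3 -c "
from h import *
print(ticket.hand_in())"
```

```text
the job is handed in; nothing more can be done
None
```

The label plate lies flat along the lip and sticks straight out about 46 mm (31% of its length) over the tray end. The tray, jar, tape roll and screwdriver look unmoved in the last picture, and the job is handed in; no verdict came back.

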